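Shim the rocking kitchen scale

TASK

The kitchen scale on the dining table rocks because its far left foot is too short. With your fingertips push the wooden wedge lying beside it, thin end first, under that foot until the scale stands level and no longer rocks, and leave it there. Slide the wedge along the table without picking it up, do not shove, lift or lean on the scale, and leave the other things alone.

Things in the scene. Friction and masses are not known exactly. Their poses are not given: they have to be found in the camera images.
- scale: White kitchen scale, 200 x 200 mm, about 1.8 kg, loose on four rubber feet. Level, its top is 61 mm and its underside 26 mm above the table. Origin: its middle, level with the undersides of the three good feet; x to the far side (display strip at -x), y to the left, z up, vertical when level. At the start it leans about 0.09 rad onto the short foot.
- short_foot (a point): Lowest point of the short foot, far left (+x, +y of the scale, 80 mm each way from the middle), a dome 28 mm across, next to the wedge. At the start it touches the table, lightly loaded (a few N lift it); with the scale level it is 10 mm above the table.
- opposite_foot (a point): Lowest point of the near right foot (-x, -y of the scale), diagonally opposite the short one: in the air at the start, on the table when the scale is level.
- wedge: Loose dark wooden wedge, 120 mm long, 45 mm wide, 60 g, flat underneath; its top rises evenly from 2 mm at the thin edge to 22 mm at the thick end (10 mm at 48 mm from the thin edge). It lies left of the scale, thin edge 25 to 60 mm from the short foot, pointing roughly at it. Origin: middle of the thin edge, at the underside; x towards the thick end; y across; z up.
- wedge_end (a point): Middle of the thick end face of the wedge, half-way up (11 mm above the table). Pushing here takes roughly 2 to 7 N until the scale is level, then the resistance grows to some 8 to 12 N, and pushed further the wedge shoves the scale along. It stays where it is left.
- bowl: Bystander: white bowl, 110 mm across, 45 mm high, left of the scale and nearer to the robot than the wedge; origin at the centre of its underside.
- spoon: Bystander: steel spoon, 160 mm long, lying beyond the wedge, about along it.
- coaster: Bystander: square cork coaster, 90 x 90 x 12 mm, right of the scale.
- tumbler: Bystander: clear tumbler, 72 mm across, 95 mm high, beyond the scale.
- jar: Bystander: amber jar, 68 mm across, 100 mm high, beyond the scale.
- mug: Bystander: blue mug, 80 mm across, 90 mm high, far to the left.
- phone: Bystander: black phone, 150 x 72 x 9 mm, far to the left.
There are look-alikes about, which are no part of the job. Leave any red look-alike of the wedge alone.

How it is judged:
By the outcome, as a careful person would: the job done as asked, in the order asked, and still so for the second after the job is handed in, with the robot touching nothing.
It also fails if it takes over 42 s, if anything falls off the work surface, if the arm or the gripper's body presses on something with over 40 N, if the wrist force passes 120 N, or if a joint passes its speed limit or range.

ROBOT

A 6-joint arm with a two-finger parallel gripper is mounted at the origin on the work surface. World frame = base frame: x ahead of the robot, y to its left, z up, the work surface at z = 0. Lengths are in m, angles in rad, forces in N, time in s.
With the tool pointing down it reaches from about 0.35 to 0.975 m from the base axis. Payload 4.9 kg.
Tool frame: the origin (TCP) lies at the very end of the fingers, on their centre line; the grasp point (between the pads) lies manip.grip_point_offset behind it (manip.grip_point_offset is the distance from the TCP to the grasp point, in m); z points along the fingers, y is the line along which they close (so a half turn about z gives the same grasp; the last joint's range is limited). The gripper opens to 85 mm and grips with 20 to 120 N. Pads are 22 mm wide; open, the fingers measure 114 mm over their backs; the gripper's body (76 mm by 85 mm) begins 54 mm behind the grasp point. The pads swing forward as they close: fully open they stand 13 mm farther back than shut.
Start: joints at [-1.411, 0.053, 1.613, -0, 1.476, -0.119], TCP at [0.172, -0.601, 0.231] pointing down, gripper open.
Joint ranges: [-3.01, 3.01], [-1.01, 2.22], [0.06, 2.58], [-1.02, 4.17], [0.09, 2.62], [-3.14, 3.14]. Speed limits (rad/s): [2.57, 2.57, 3.14, 3.14, 3.14, 3.14].

INTERFACE

Orientations are given as a unit quaternion [w, x, y, z].
In Python, from plant import manip gives the robot as it stands.
- The arm moves only by the shell command python3 -m crank 'ROWS' [OPENING]. ROWS is JSON, a list of rows, each an object of numbers: "x", "y", "z": the shift along the tool's x, y, z in cm; "turn": the turn about the tool's z in rad. In form: [{"x": .., "y": .., "z": .., "turn": ..}, ...]. A call has 1 to 5 rows; each row shifts and turns the commanded pose from where the row before left it, along the tool's axes as they then stand; what a row does not reach is not made up. A row lasts 1/10 s, in which the tool goes at most 50 mm and 8.59 degrees, less where a joint would pass 70% of its speed; a pose out of reach is approached as far as the arm can. A call with a gripper value outside its range is refused whole. OPENING is the opening in per cent of the stroke, from 0 (shut) to 100 (fully open), set as the call begins (- or left out, the last holds). The fingers move at their own pace and stop on an object; the grip force is fixed at half the most. Time passes only in rows, so rows that do not move let the fingers close. It gives the time, the measured TCP pose, the force, the opening and the grip force at its end, in the units of the state.
- manip.state(): the state, without advancing time (a new reading comes with each control period).
- manip.grab_frame(name): name is "scene" or "top" or "wrist"; returns (picture, depth): 480x640x3 uint8, red, green, blue; 480x640 float32, m along the optical axis (not along the pixel's ray), 0 where there is no reading.
- manip.camera_model(name): a dict with "mtx" (3x3 intrinsics, pixels), "world_to_cam" (4x4, takes a point from world to camera coordinates). Camera axes: x right, y down, z forward; pixel columns grow to the right and rows downward; lengths in m; the calibration is good to about 2 mm. A picture is of the moment at which its call begins: read the wrist's pose just before it. camera_model takes no time and is no camera call; for the wrist camera it gives the pose at the moment of the call.
- manip.job_done(): hands the job in; it is judged then, once.
The state is a dict: "time": time; "joint_pos": joint angles; "joint_vel": joint speeds; "joint_efforts": joint torques, N m; "tool_pos": TCP position; "tool_rot": TCP orientation; "contact_force": force on the tool from outside, world axes, zero at the start; "ft_torque": the same for the moment, N m; "gripper_width": opening from 0.0 (shut) to 1.0 (fully open); "grasp_force": force on a finger pad.
Only numpy, scipy, OpenCV 4.12 (cv2) and the standard library are available. Lean on these libraries where they do the work, as an engineer would, in place of code of your own. Each camera call takes 0.05 s, during which the arm holds its last target. There are 200 camera calls.

## Working session

There is one attempt and no reset: what is moved stays moved. The work goes in short steps, Python scripts to look and compute and a shell command to move; the robot and the scene stay as the last step left them, time stands still between calls to the robot, and variables do not carry over. Pictures are saved under pics/ and viewed, at most 10 in all, crops included, and the job is handed in when it is done.

```bash
mkdir -p pics; ls; cat > h.py <<'E'
import numpy as np, cv2
from plant import manip
def save(n,name):
    p,d=manip.grab_frame(n); np.savez(f'pics/{name}.npz',p=p,d=d,K=manip.camera_model(n)['mtx'],T=manip.camera_model(n)['world_to_cam'])
    cv2.imwrite(f'pics/{name}.png',p[:,:,::-1]); return p,d
def load(name): return np.load(f'pics/{name}.npz')
def w(f,u,v,z=None):
    K=np.array(f['K']);T=np.linalg.inv(np.array(f['T']))
    r=np.linalg.inv(K)@[u,v,1]
    if z is None: c=r*f['d'][int(v),int(u)]; return T[:3,:3]@c+T[:3,3]
    R=T[:3,:3]@r; return T[:3,3]+R*(z-T[2,3])/R[2]
E
python3 - <<'E'
from h import *
save('top','top0'); save('scene','scene0')
a=cv2.imread('pics/top0.png');print(manip.grip_point_offset, manip.state())
f=load('top0');print(np.linalg.inv(f['T']).round(3))
E
```

```text
pics
0.0187 {'time': 0.1, 'joint_pos': array([-1.41101217e+00,  5.33280020e-02,  1.61414645e+00, -9.58979272e-06,
        1.47600039e+00, -1.18986751e-01]), 'joint_vel': array([-4.55572311e-04, -1.25398296e-03, -4.33923770e-03,  1.68944147e-03,
       -4.99757652e-04, -6.48177001e-06]), 'joint_efforts': array([-7.08182197e-04, -3.94905961e+01, -3.71362853e+01, -1.56636966e-04,
        3.93554452e-03, -7.71063810e-06]), 'tool_pos': array([ 0.17189998, -0.60031331,  0.23016904]), 'tool_rot': array([-9.40799299e-04,  9.90301063e-01,  1.38934949e-01, -2.39676808e-05]), 'contact_force': array([-0.40123483, -0.04708309,  0.05542415]), 'ft_torque': array([-0.04372799, -0.04008777, -0.00243358]), 'grasp_force': 0.0, 'gripper_width': 0.9992601068271998}
[[ 0.069 -0.973  0.219  0.409]
 [-0.998 -0.068  0.016  0.055]
 [-0.001 -0.219 -0.976  0.875]
 [ 0.     0.     0.     1.   ]]
```

View pics/top0.png

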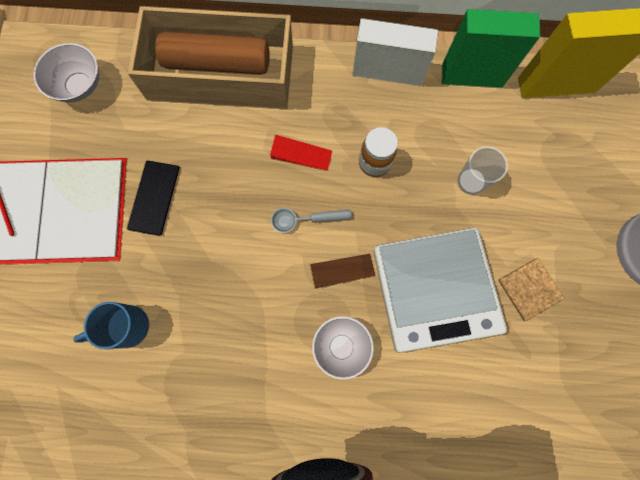

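View pics/scene0.png

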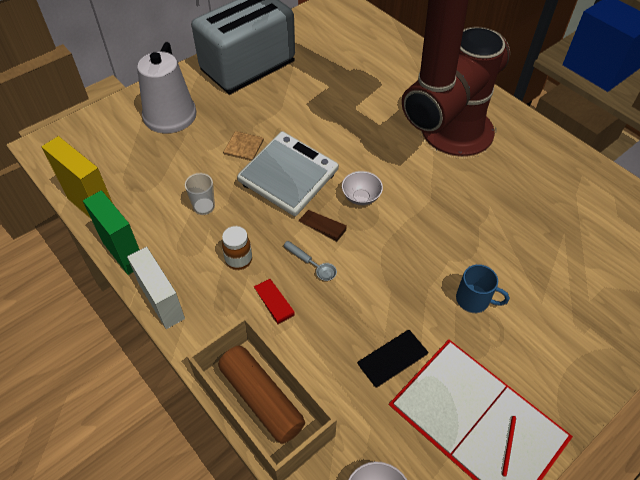

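The top view shows two wedge-like blocks: the dark brown one at (343,270), just left of the scale, and the red look-alike at (301,152). The black phone at (154,198) is also dark, but it's far off. I choose the brown one. The scale is at about (440,290), the bowl at (343,347) and the spoon at (312,218). I'll check the choice in a close crop.

```bash
python3 - <<'E'
import cv2
a=cv2.imread('pics/top0.png')[215:365,300:500]
cv2.imwrite('pics/crop1.png',cv2.resize(a,None,fx=4,fy=4,interpolation=cv2.INTER_CUBIC))
E
```

```text
(no output)
```

View pics/crop1.png

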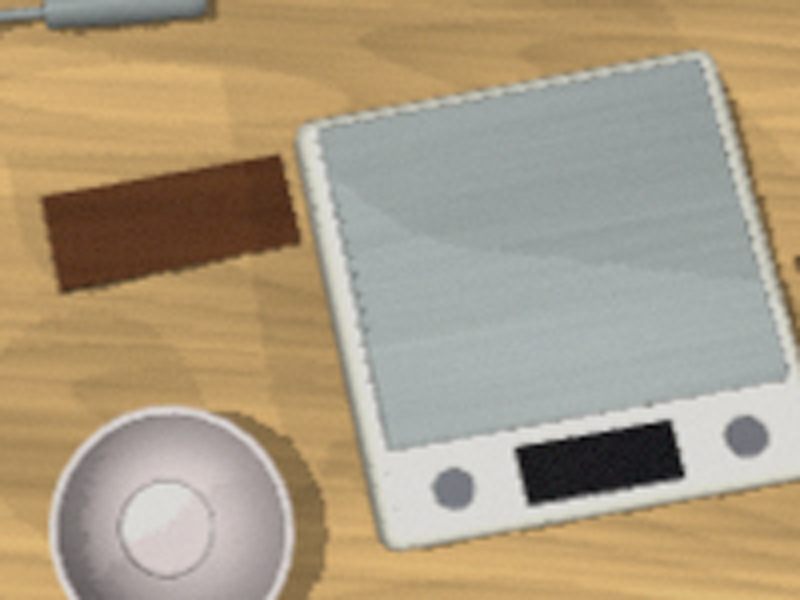

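The crop shows a plain dark brown wedge. Its thick end is at crop (42,197)-(62,292) and its thin edge at (280,155)-(299,242), facing the scale's far left corner at (302,125). Next I fit the scale and wedge poses to these corners.

```bash
cat > fit.py <<'E'
from h import *
from scipy.optimize import least_squares
from scipy.spatial.transform import Rotation as R
f=load('top0');K=f['K'];T=f['T']
def proj(P):
    c=P@T[:3,:3].T+T[:3,3]; q=c@K.T; return q[:,:2]/q[:,2:]
def place(L,p): return L@R.from_euler('z',p[2]).as_matrix().T+[p[0],p[1],0]
full=lambda q: np.array(q,float)/4+[300,215]
tilt=R.from_rotvec(np.array([-1,1,0])/2**.5*.0885).as_matrix()
# wedge: thick top corners, thin top corners
Lw=np.array([[.12,.0225,.022],[.12,-.0225,.022],[0,.0225,.002],[0,-.0225,.002]])
px=full([[42,197],[62,292],[280,155],[299,242]])
best=None
for s in (1,-1):
    L=Lw*[1,s,1]
    for y0 in (0,1.5,3,-1.5):
        r=least_squares(lambda p:(proj(place(L,p))-px).ravel(),[.55,.1,y0])
        if best is None or r.cost<best[0].cost-1e-6: best=(r,s)
wp=best[0].x;print('wedge',wp.round(4),best[1],best[0].fun.round(2))
for t in (tilt,tilt.T):
    Ls=np.array([[.1,.1,.061],[-.1,.1,.061],[.1,-.1,.061]])@t.T
    r=least_squares(lambda p:(proj(place(Ls,p))-full([[300,124],[386,549],[710,52]])).ravel(),[.5,-.05,0])
    foot=place((np.array([[.08,.08,.010]])@t.T),r.x)[0]
    print('scale',r.x.round(4),r.fun.round(2),'foot',foot.round(4))
    d=foot-np.array([wp[0],wp[1],0]); c,s=np.cos(wp[2]),np.sin(wp[2])
    print('foot in wedge frame',(c*d[0]+s*d[1]).round(4),(-s*d[0]+c*d[1]).round(4),'end',(wp[:2]+.12*np.array([c,s])).round(4))
for n,u,v in(('bowl',343,347),('spoon tip',352,214),('spoonbowl',285,221)): print(n,w(f,u,v).round(3))
print('depth checks',w(f,316,275).round(4),w(f,368,265).round(4),w(f,380,250).round(4))
E
python3 fit.py
```

```text
wedge [ 0.5537 -0.0455  1.8527] -1 [-0.41  0.36 -0.44 -0.3   0.07 -0.33  0.8   0.24]
scale [ 0.5061 -0.1642  0.2336] [-1.67 -0.91 -0.65  2.23  2.36 -1.73] foot [ 0.5656 -0.0675 -0.    ]
foot in wedge frame -0.0244 -0.0053 end [0.5204 0.0698]
scale [ 0.5104 -0.1543  0.2434] [-0.84 -2.38 -0.44  3.43  1.32 -1.5 ] foot [ 0.5681 -0.0585  0.02  ]
foot in wedge frame -0.0164 -0.0101 end [0.5204 0.0698]
bowl [0.394 0.004 0.005]
spoon tip [0.653 0.    0.001]
spoonbowl [0.629 0.133 0.003]
depth checks [0.5232 0.0634 0.0193] [ 0.5517 -0.0359  0.0045] [ 0.5739 -0.0522  0.0498]
```

```bash
cat > sc.py <<'E'
from h import *
def cloud(f):
    v,u=np.mgrid[0:480,0:640]; d=f['d']; c=np.stack([u*d,v*d,d],-1)@np.linalg.inv(f['K']).T
    Ti=np.linalg.inv(f['T']); return c@Ti[:3,:3].T+Ti[:3,3]
def scale(f):
    P=cloud(f); m=(f['d']>0)&(P[...,2]>.03)&(P[...,2]<.085)
    sub=np.zeros((480,640),bool); sub[222:358,366:512]=1
    n,l,st,_=cv2.connectedComponentsWithStats((m&sub).astype(np.uint8)); k=1+np.argmax(st[1:,4]); Q=P[l==k]
    core=P[245:310,400:480].reshape(-1,3)
    core=core[core[:,2]>.03]
    A=np.c_[core[:,:2],np.ones(len(core))]; co=np.linalg.lstsq(A,core[:,2],rcond=None)[0]
    res=np.std(core[:,2]-A@co)
    Q=Q[abs(Q[:,2]-np.c_[Q[:,:2],np.ones(len(Q))]@co)<.008]
    (c,s,a)=cv2.minAreaRect((Q[:,:2]*1000).astype(np.float32))
    return co,res,np.array(c),s,a
if __name__=='__main__':
    import sys
    co,res,c,s,a=scale(load(sys.argv[1])); print('grad',co.round(4),res,'rect',c,s,a)
    yaw=np.deg2rad(a if a<45 else a-90); x=np.array([np.cos(yaw),np.sin(yaw)]); y=np.array([-x[1],x[0]])
    print('yaw',yaw,'tilt x,y (scale)',co[:2]@x,co[:2]@y,'zc',co@[*(c/1000),1])
    g=co[:2]; base=c/1000+.061*g  # top middle displaced along -grad by tilt
    print('base mid',base,'foot',base+.08*x+.08*y, 'foot(level)')
E
python3 sc.py top0
```

```text
grad [-0.2895  0.2507  0.2563] 0.0467508678953447 rect [ 516.11956787 -189.17431641] (227.9224395751953, 71.74259185791016) 38.30559158325195
yaw 0.6685586950519742 tilt x,y (scale) -0.07178475138622123 0.3761394793259124 zc 0.05947588513797272
base mid [ 0.49846112 -0.17388366] foot [ 0.51164994 -0.06151794] foot(level)
```

```bash
python3 -m crank '[{"turn":-0.15},{"turn":-0.15},{"turn":-0.15},{"turn":-0.15},{"turn":-0.15}]' 8; python3 -m crank '[{"turn":-0.15},{"turn":-0.15},{"turn":-0.15},{"turn":-0.15},{"turn":-0.15}]'
```

```text
schema error: expected keys x, y, z, turn
schema error: expected keys x, y, z, turn
```

```bash
sed -i "s/core=core\[core\[:,2\]>.03\]/core=core[(core[:,2]>.035)\&(core[:,2]<.08)]/" sc.py; python3 sc.py top0; python3 - <<'E'
from sc import *
f=load('top0');P=cloud(f);np.set_printoptions(linewidth=200,suppress=True)
print((P[225:355:8,370:512:10,2]*1000).round(0))
E
```

```text
grad [-0.0464 -0.0743  0.0728] 0.001405523360150513 rect [ 510.73529053 -158.47521973] (196.4920654296875, 197.1702117919922) 14.074999809265137
yaw 0.24565508888925053 tilt x,y (scale) -0.06305605190375656 -0.0608060970172258 zc 0.0608818560153986
base mid [ 0.50790639 -0.16300845] foot [ 0.5660493  -0.06595485] foot(level)
[[  4.  -1.  -2.   1.  -0.  -1.   1.   3.   0.   1.  -1.   0.   0.   1.   3.]
 [ -1.  -1.  -1.   1.   2.  -2.  -3.   1.  50.  56.  62.   0.  -2.   4.   3.]
 [ -0.   0.   1.  41.  48.  57.  54.  57.  60.  59.  62.  56.   1.   0.  -0.]
 [ -2.  50.  50.  50.  52.  54.  56.  58.  59.  60.  62.  56.   1.   1.   1.]
 [  1.  46.  53.  54.  53.  56.  56.  59.  59.  60.  63.  65.   2.   2.  -3.]
 [  2.  46.  52.  54.  56.  57.  58.  58.  60.  62.  62.  66.   3.   1.  -0.]
 [  3.  44.  54.  54.  54.  58.  59.  61.  61.  64.  63.  63.  56.   0.   9.]
 [  4.  42.  56.  55.  58.  56.  58.  61.  64.  63.  63.  65.  63.  11.  12.]
 [  2.   3.  53.  56.  58.  59.  58.  58.  63.  65.  64.  67.  69.  -2.  11.]
 [ -1.  -2.  56.  60.  58.  56.  61.  63.  63.  67.  66.  67.  67.   2.   9.]
 [  2.   3.  50.  56.  58.  61.  61.  63.  64.  65.  68.  67.  70.   2.   1.]
 [  0.   3.  51.  59.  60.  59.  62.  63.  64.  66.  67.  65.  63.  64. 875.]
 [  1.  -1.  51.  60.  60.  62.  63.  63.  59.  63.  63.  63.  68.  67.  -0.]
 [ -1.  -2.  43.  54.  56.  57.  60.  63.  63.  62.  64.  62.  64.  69.   1.]
 [ 46.   2.  -1.  55.  60.  58.  57.  61.  61.  62.  62.  61.   0.   0.  -2.]
 [ 44.  -1.  -1.  58.  58.  59.  58.  55.   3.   1.   0.   2.  -0.   1.  -1.]
 [ 46.   1.   1.   1.  -1.   3.  -0.  -0.   0.   1.  -0.  -1.  -0.   1.  -2.]]
```

```bash
python3 -m crank '[{"x":0,"y":0,"z":0,"turn":-0.15},{"x":0,"y":0,"z":0,"turn":-0.15},{"x":0,"y":0,"z":0,"turn":-0.15},{"x":0,"y":0,"z":0,"turn":-0.15},{"x":0,"y":0,"z":0,"turn":-0.15}]' 8;python3 -m crank '[{"x":0,"y":0,"z":0,"turn":-0.15},{"x":0,"y":0,"z":0,"turn":-0.15},{"x":0,"y":0,"z":0,"turn":-0.15},{"x":0,"y":0,"z":0,"turn":-0.15},{"x":0,"y":0,"z":0,"turn":-0.15}]'
```

```text
time: 0.6
tool_pos: [0.1719, -0.6005, 0.2305]
tool_rot: [-0.001, 0.869, 0.495, 0.0]
contact_force: [-0.4, -0.4, 0.4]
gripper_width: 0.145
grasp_force: 0.0
time: 1.1
tool_pos: [0.1719, -0.6005, 0.2305]
tool_rot: [-0.0, 0.627, 0.779, 0.0]
contact_force: [-0.4, -0.1, 0.7]
gripper_width: 0.081
grasp_force: 0.0
```

Two independent estimates agree on the foot at (0.566, -0.066), and the tilt of 0.088 matches the description. The wedge's thick end is at (0.520, 0.070). I'll turn so that −tool x points from there to the foot, then travel to a point behind the end.

```bash
python3 -m crank '[{"x":0,"y":0,"z":0,"turn":-0.11},{"x":3.4,"y":3.4,"z":0,"turn":0},{"x":3.4,"y":3.4,"z":0,"turn":0},{"x":3.4,"y":3.4,"z":0,"turn":0},{"x":3.4,"y":3.4,"z":0,"turn":0}]' >/dev/null
python3 -m crank '[{"x":3.4,"y":3.4,"z":0,"turn":0},{"x":3.4,"y":3.4,"z":0,"turn":0},{"x":3.4,"y":3.4,"z":0,"turn":0},{"x":3.4,"y":3.4,"z":0,"turn":0},{"x":3.4,"y":3.4,"z":0,"turn":0}]'
python3 -m crank '[{"x":3.4,"y":3.4,"z":0,"turn":0},{"x":3.4,"y":3.4,"z":0,"turn":0},{"x":3.4,"y":3.4,"z":0,"turn":0},{"x":3.4,"y":3.4,"z":0,"turn":0},{"x":3.4,"y":3.4,"z":0,"turn":0}]'
cat > rel.py <<'E'
from h import *
import sys
t=np.array([float(a) for a in sys.argv[1:4]]); s=manip.state(); from scipy.spatial.transform import Rotation as R
M=R.from_quat(np.roll(s['tool_rot'],-1)).as_matrix(); print('t',s['time'],'tcp',s['tool_pos'].round(4),'shift cm',(M.T@(t-s['tool_pos'])*100).round(2),'yaw x',np.arctan2(M[1,0],M[0,0]).round(4),'j',s['joint_pos'].round(2),s['contact_force'].round(1))
E
python3 rel.py .512 .0945 .05
```

```text
time: 2.1
tool_pos: [0.3672, -0.2126, 0.231]
tool_rot: [0.0, 0.586, 0.81, 0.0]
contact_force: [0.8, 0.1, 0.2]
gripper_width: 0.083
grasp_force: 0.0
time: 2.6
tool_pos: [0.4756, 0.0022, 0.231]
tool_rot: [0.0, 0.586, 0.81, -0.0]
contact_force: [1.9, 0.1, -0.2]
gripper_width: 0.077
grasp_force: 0.0
t 2.6 tcp [0.4756 0.0022 0.231 ] shift cm [ 7.63  6.35 18.1 ] yaw x 1.8891 j [-0.15 -0.32  1.95 -0.    1.51 -0.47] [ 1.9  0.1 -0.2]
```

```bash
python3 -m crank '[{"x":3.4,"y":3.1,"z":0,"turn":0},{"x":3.4,"y":3.1,"z":0,"turn":0},{"x":0,"y":0,"z":4.5,"turn":0},{"x":0,"y":0,"z":4.5,"turn":0},{"x":0,"y":0,"z":4.5,"turn":0}]'
python3 -m crank '[{"x":0,"y":0,"z":2.5,"turn":0},{"x":0,"y":0,"z":0,"turn":0},{"x":0,"y":0,"z":0,"turn":0}]'
python3 rel.py .512 .0945 .007; python3 - <<'E'
from h import *
save('wrist','w1'); save('top','top1')
a=cv2.imread('pics/top1.png')[205:325,290:450]; b=cv2.imread('pics/w1.png')
cv2.imwrite('pics/c2.png',np.vstack([cv2.resize(a,(400,300),interpolation=cv2.INTER_CUBIC),cv2.resize(b,(400,300))]))
E
```

```text
time: 3.1
tool_pos: [0.5128, 0.0848, 0.0947]
tool_rot: [0.0, 0.586, 0.811, 0.0]
contact_force: [0.1, 0.1, -0.1]
gripper_width: 0.082
grasp_force: 0.0
time: 3.4
tool_pos: [0.5129, 0.0841, 0.0715]
tool_rot: [-0.0, 0.586, 0.81, -0.0]
contact_force: [0.7, 0.1, 0.7]
gripper_width: 0.084
grasp_force: 0.0
t 3.4 tcp [0.5129 0.0841 0.0715] shift cm [1.02 0.24 6.45] yaw x 1.8887 j [ 0.02 -0.04  1.99  0.    1.2  -0.3 ] [0.7 0.1 0.7]
```

View pics/c2.png

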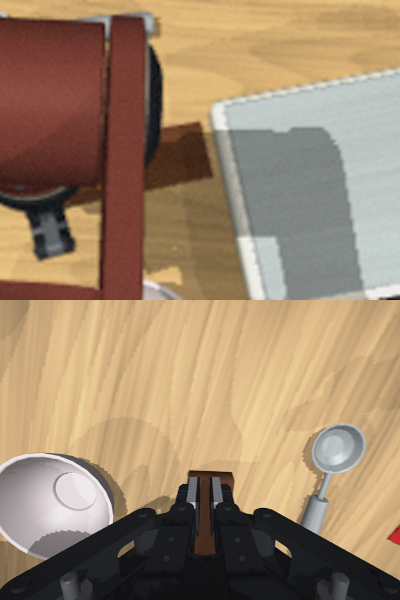

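The wrist view shows the wedge's thick end edge at about (190-233, 472) in the montage, between the fingertips, with the bowl at left and the spoon at right. The arm covers the scale in the top view. I'll use the wrist image to check the thick-end position.

```bash
python3 - <<'E'
from h import *
f=load('w1')
print(w(f,304,275,.022),w(f,373,277,.022),'cam',np.linalg.inv(f['T'])[:3,3])
c=cv2.imread('pics/w1.png')[240:480,200:480]
cv2.imwrite('pics/c3.png',cv2.resize(c,None,fx=2.5,fy=2.5,interpolation=cv2.INTER_CUBIC))
E
```

```text
[0.50340783 0.07184443 0.022     ] [0.5426672 0.0833931 0.022    ] cam [0.49088766 0.15264266 0.21474106]
```

View pics/c3.png

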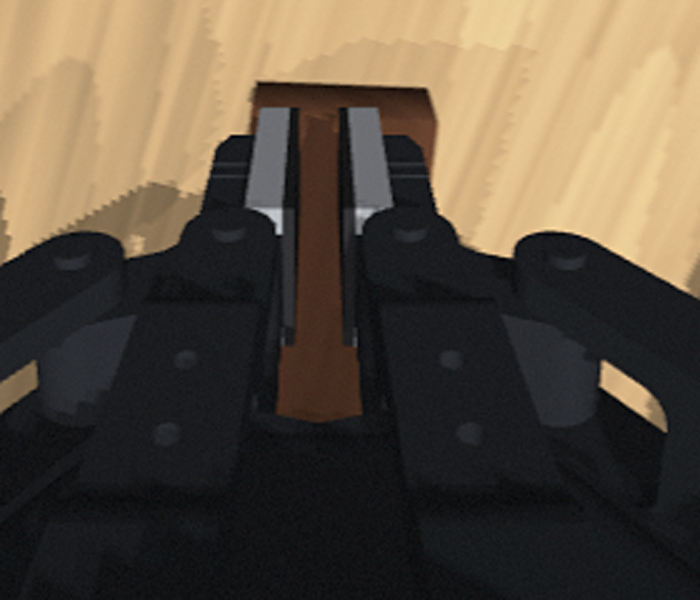

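```bash
python3 - <<'E'
from h import *
f=load('w1')
a,b=w(f,302.5,273,0),w(f,373.5,276,0)
print(a,b,(a+b)/2,np.linalg.norm(a-b),'yaw wedge',np.arctan2((b-a)[1],(b-a)[0])+np.pi/2)
E
python3 rel.py .510 .105 .007
```

```text
[0.50348036 0.06367024 0.        ] [0.54864295 0.07626076 0.        ] [0.52606166 0.0699655  0.        ] 0.046884755767616144 yaw wedge 1.8426752656822076
t 3.5 tcp [0.5147 0.0841 0.0738] shift cm [2.14 0.18 6.67] yaw x 1.8887 j [ 0.02 -0.04  1.99  0.    1.19 -0.3 ] [-0.1  0.3  0.4]
```

```bash
python3 -m crank '[{"x":1.5,"y":0.4,"z":0,"turn":0},{"x":0,"y":0,"z":3,"turn":0},{"x":0,"y":0,"z":2,"turn":0},{"x":0,"y":0,"z":1.2,"turn":0},{"x":0,"y":0,"z":0,"turn":0}]'
python3 -m crank '[{"x":0,"y":0,"z":0,"turn":0}]'
python3 rel.py .5136 .0965 .007
```

```text
time: 4.0
tool_pos: [0.5118, 0.0995, 0.0091]
tool_rot: [-0.0, 0.586, 0.81, -0.0]
contact_force: [0.1, 0.2, -1.1]
gripper_width: 0.08
grasp_force: 0.0
time: 4.1
tool_pos: [0.5132, 0.0996, 0.0108]
tool_rot: [0.001, 0.586, 0.81, 0.001]
contact_force: [0.7, -0.3, -0.1]
gripper_width: 0.079
grasp_force: 0.0
t 4.1 tcp [0.5132 0.0996 0.0108] shift cm [-0.3  -0.06  0.38] yaw x 1.8887 j [ 0.05  0.06  2.01  0.    1.07 -0.27] [ 0.7 -0.3 -0.1]
```

```bash
python3 -m crank '[{"x":-0.5,"y":0,"z":0.3,"turn":0},{"x":-0.5,"y":0,"z":0,"turn":0},{"x":-0.4,"y":0,"z":0,"turn":0},{"x":-0.3,"y":0,"z":0,"turn":0},{"x":-0.3,"y":0,"z":0,"turn":0}]'
python3 -m crank '[{"x":-0.3,"y":0,"z":0,"turn":0},{"x":-0.3,"y":0,"z":0,"turn":0},{"x":-0.3,"y":0,"z":0,"turn":0},{"x":-0.3,"y":0,"z":0,"turn":0},{"x":-0.3,"y":0,"z":0,"turn":0}]'
python3 - <<'E'
from h import *
save('wrist','w2'); save('scene','s2')
b=cv2.imread('pics/w2.png')[240:480,160:480]; a=cv2.imread('pics/s2.png')[100:280,200:440]
cv2.imwrite('pics/c4.png',np.vstack([cv2.resize(a,(400,300),interpolation=cv2.INTER_CUBIC),cv2.resize(b,(400,300),interpolation=cv2.INTER_CUBIC)]))
E
```

```text
time: 4.6
tool_pos: [0.5185, 0.0803, 0.0065]
tool_rot: [0.0, 0.586, 0.81, 0.0]
contact_force: [-0.7, 0.2, 0.6]
gripper_width: 0.079
grasp_force: 0.2
time: 5.1
tool_pos: [0.5231, 0.0661, 0.0063]
tool_rot: [-0.0, 0.586, 0.81, 0.0]
contact_force: [0.0, 0.3, 0.5]
gripper_width: 0.081
grasp_force: 0.2
```

View pics/c4.png

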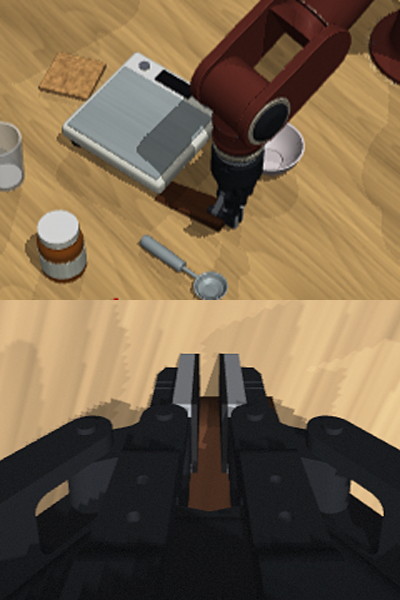

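The scene view shows the fingers at the thick end and the wedge's tip near the scale's far left corner. The wrist view shows the wedge's end at montage row 397, between the fingers, with its right corner at (274,397). I'll push on and watch the force.

```bash
python3 - <<'E'
from h import *
f=load('w2'); a=w(f,379,317.6,.022); b=w(f,160+.8*205,317.6,.022); print(a,b)
E
python3 -m crank '[{"x":-0.3,"y":0,"z":0,"turn":0},{"x":-0.3,"y":0,"z":0,"turn":0},{"x":-0.3,"y":0,"z":0,"turn":0},{"x":-0.3,"y":0,"z":0,"turn":0},{"x":-0.3,"y":0,"z":0,"turn":0}]'
python3 -m crank '[{"x":-0.3,"y":0,"z":0,"turn":0},{"x":-0.3,"y":0,"z":0,"turn":0},{"x":-0.3,"y":0,"z":0,"turn":0},{"x":-0.3,"y":0,"z":0,"turn":0},{"x":-0.3,"y":0,"z":0,"turn":0}]'
python3 - <<'E'
from h import *
save('wrist','w3'); save('scene','s3')
E
```

```text
[0.54235235 0.07325105 0.022     ] [0.52133477 0.06632558 0.022     ]
time: 5.7
tool_pos: [0.5272, 0.0532, 0.0062]
tool_rot: [-0.001, 0.586, 0.81, 0.001]
contact_force: [-1.4, 4.3, 2.2]
gripper_width: 0.078
grasp_force: 2.7
time: 6.2
tool_pos: [0.5319, 0.0389, 0.0063]
tool_rot: [-0.001, 0.586, 0.81, 0.001]
contact_force: [-1.8, 4.4, 2.0]
gripper_width: 0.077
grasp_force: 2.6
```

```bash
python3 -m crank '[{"x":-0.3,"y":0,"z":0,"turn":0},{"x":-0.3,"y":0,"z":0,"turn":0},{"x":-0.3,"y":0,"z":0,"turn":0},{"x":-0.3,"y":0,"z":0,"turn":0},{"x":-0.3,"y":0,"z":0,"turn":0}]'
cat > tilt.py <<'E'
from sc import *
import sys
n=sys.argv[1]; p,d=save('top',n); f=load(n); P=cloud(f)
core=P[235:350,385:505].reshape(-1,3); col=p[235:350,385:505].reshape(-1,3).astype(int)
m=(core[:,2]>.035)&(core[:,2]<.08)&(abs(col[:,0]-col[:,2])<40)
core=core[m]
for _ in range(4):
    A=np.c_[core[:,:2],np.ones(len(core))]; co=np.linalg.lstsq(A,core[:,2],rcond=None)[0]; r=core[:,2]-A@co; core=core[abs(r)<2.5*r.std()]
x=np.array([np.cos(.2415),np.sin(.2415)]);y=np.array([-x[1],x[0]])
print(len(core),r.std(),'tilt x,y',co[:2]@x,co[:2]@y,'lean',np.dot(co[:2],-(x+y))/2**.5,'z',co@[.508,-.163,1])
E
python3 tilt.py t4; python3 rel.py .5396 .0127 .006
```

```text
time: 6.8
tool_pos: [0.5367, 0.0244, 0.0062]
tool_rot: [-0.001, 0.586, 0.81, 0.0]
contact_force: [-0.9, 4.2, 1.3]
gripper_width: 0.078
grasp_force: 2.5
10454 0.0020244013605325807 tilt x,y 0.014298540068994002 -0.010663407049776984 lean -0.002570427208403481 z 0.05998138232837615
t 6.85 tcp [0.5369 0.0237 0.0062] shift cm [-1.13 -0.09  0.02] yaw x 1.8888 j [-0.09  0.1   1.97  0.    1.07 -0.41] [-0.7  3.8  0.3]
```

```bash
python3 - <<'E'
from h import *
save('scene','s4')
b=cv2.imread('pics/t4.png')[205:355,300:500]; a=cv2.imread('pics/s4.png')[110:260,200:400]
cv2.imwrite('pics/c5.png',np.vstack([cv2.resize(a,(400,300),interpolation=cv2.INTER_CUBIC),cv2.resize(b,(400,300),interpolation=cv2.INTER_CUBIC)]))
E
```

```text
(no output)
```

View pics/c5.png

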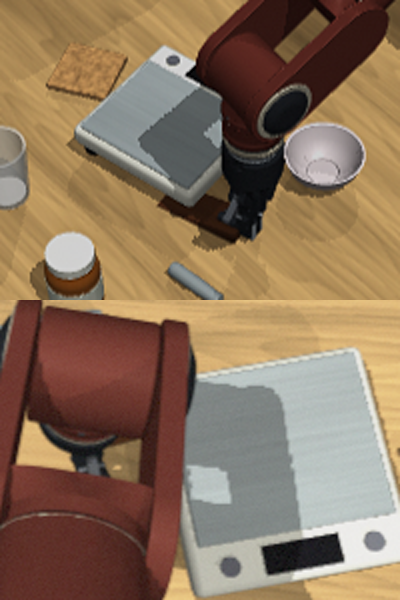

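Both views show the wedge under the far left corner, with the fingers on its thick end. The top view's plate, montage (200-385, 360-540), is mostly unobstructed. I'll refit the tilt using only that patch.

```bash
cat > tilt.py <<'E'
from sc import *
import sys
def tilt(n):
    f=load(n); P=cloud(f); core=P[240:312,402:484].reshape(-1,3)
    core=core[(core[:,2]>.035)&(core[:,2]<.08)]
    for _ in range(5):
        A=np.c_[core[:,:2],np.ones(len(core))]; co=np.linalg.lstsq(A,core[:,2],rcond=None)[0]; r=core[:,2]-A@co; core=core[abs(r)<2.5*r.std()]
    x=np.array([np.cos(.2415),np.sin(.2415)]);y=np.array([-x[1],x[0]])
    T=P[370:420,60:260].reshape(-1,3); T=T[abs(T[:,2])<.02]
    print(n,len(core),r.std().round(4),'tilt x,y',(co[:2]@x).round(4),(co[:2]@y).round(4),'lean',(np.dot(co[:2],-(x+y))/2**.5).round(4),'z',(co@[.508,-.163,1]).round(4),'table',np.linalg.lstsq(np.c_[T[:,:2],np.ones(len(T))],T[:,2],rcond=None)[0].round(4))
for n in sys.argv[1:]:
    import os
    if not os.path.exists(f'pics/{n}.npz'): save('top',n)
    tilt(n)
E
python3 tilt.py top0 t4 t5
```

```text
top0 5661 0.0013 tilt x,y -0.0625 -0.0609 lean 0.0873 z 0.0613 table [ 0.0001 -0.0006  0.0004]
t4 5682 0.0013 tilt x,y -0.0125 -0.012 lean 0.0173 z 0.061 table [-0.0008 -0.0006  0.0007]
t5 5673 0.0013 tilt x,y -0.012 -0.0107 lean 0.0161 z 0.0611 table [-0.0009 -0.0006  0.0007]
```

The lean is now 0.017, which is about 1.9 mm at the foot, so about 11 mm of push remains. That agrees with the geometry.

```bash
python3 -m crank '[{"x":-0.2,"y":0,"z":0,"turn":0},{"x":-0.2,"y":0,"z":0,"turn":0},{"x":-0.2,"y":0,"z":0,"turn":0},{"x":-0.2,"y":0,"z":0,"turn":0},{"x":0,"y":0,"z":0,"turn":0}]'
python3 tilt.py t6; python3 rel.py .5396 .0127 .006
python3 -m crank '[{"x":-0.1,"y":0,"z":0,"turn":0},{"x":-0.1,"y":0,"z":0,"turn":0},{"x":0,"y":0,"z":0,"turn":0}]'
python3 tilt.py t7; python3 rel.py .5396 .0127 .006
```

```text
time: 7.45
tool_pos: [0.5397, 0.0155, 0.0062]
tool_rot: [0.0, 0.586, 0.81, -0.0]
contact_force: [-0.7, 2.7, 0.2]
gripper_width: 0.081
grasp_force: 1.3
t6 5668 0.0013 tilt x,y -0.0044 -0.0014 lean 0.0041 z 0.0611 table [ 0.0002 -0.0007  0.0004]
t 7.5 tcp [0.5396 0.0155 0.0062] shift cm [-0.27 -0.09  0.02] yaw x 1.8887 j [-0.11  0.11  1.96 -0.    1.07 -0.43] [-1.2  2.6  0.8]
time: 7.8
tool_pos: [0.54, 0.0143, 0.0062]
tool_rot: [-0.0, 0.586, 0.81, 0.0]
contact_force: [-1.4, 4.6, 1.3]
gripper_width: 0.08
grasp_force: 2.4
t7 5667 0.0013 tilt x,y -0.0032 -0.0012 lean 0.0031 z 0.0611 table [-0.0014 -0.0008  0.0009]
t 7.85 tcp [0.54   0.0143 0.0062] shift cm [-0.14 -0.09  0.02] yaw x 1.8888 j [-0.11  0.11  1.96  0.    1.07 -0.43] [-0.7  4.4  1.6]
```

```bash
python3 -m crank '[{"x":-0.1,"y":0,"z":0,"turn":0},{"x":0,"y":0,"z":0,"turn":0}]'|head -3
python3 tilt.py t8
python3 -m crank '[{"x":-0.1,"y":0,"z":0,"turn":0},{"x":0,"y":0,"z":0,"turn":0}]'|head -3
python3 tilt.py t9;python3 tilt.py t10; python3 rel.py .5396 .0127 .006
```

```text
time: 8.05
tool_pos: [0.5402, 0.0137, 0.0062]
tool_rot: [-0.001, 0.586, 0.81, 0.0]
t8 5627 0.0013 tilt x,y -0.0033 -0.0007 lean 0.0028 z 0.0611 table [-0.0006 -0.0007  0.0007]
time: 8.3
tool_pos: [0.5404, 0.0131, 0.0063]
tool_rot: [-0.001, 0.586, 0.81, 0.0]
t9 5667 0.0013 tilt x,y -0.0014 -0.0007 lean 0.0015 z 0.0611 table [-0.001  -0.0009  0.0009]
t10 5639 0.0013 tilt x,y -0.0008 0.0002 lean 0.0004 z 0.0611 table [-0.0005 -0.0006  0.0006]
t 8.4 tcp [0.5404 0.0131 0.0062] shift cm [-0.01 -0.09  0.02] yaw x 1.8886 j [-0.11  0.11  1.96  0.    1.07 -0.43] [-2.1  7.3  3. ]
```

```bash
python3 -m crank '[{"x":-0.07,"y":0,"z":0,"turn":0},{"x":0,"y":0,"z":0,"turn":0}]'
python3 tilt.py t11;python3 tilt.py t12;python3 tilt.py t13; python3 rel.py .5396 .0127 .006; python3 sc.py t13
```

```text
time: 8.6
tool_pos: [0.5405, 0.0128, 0.0062]
tool_rot: [-0.001, 0.586, 0.81, 0.001]
contact_force: [-2.9, 9.4, 2.3]
gripper_width: 0.081
grasp_force: 4.5
t11 5639 0.0013 tilt x,y -0.0025 -0.0003 lean 0.002 z 0.0611 table [-0.0009 -0.0006  0.0007]
t12 5629 0.0013 tilt x,y -0.0018 -0.0009 lean 0.0019 z 0.0611 table [-0.0004 -0.0006  0.0006]
t13 5625 0.0013 tilt x,y -0.0018 -0.0001 lean 0.0013 z 0.0611 table [-0.0001 -0.0006  0.0005]
t 8.75 tcp [0.5405 0.0128 0.0063] shift cm [ 0.02 -0.09  0.03] yaw x 1.8886 j [-0.12  0.11  1.96  0.    1.07 -0.43] [-3.7  7.6  2.6]
grad [-0.0017 -0.0003  0.0619] 0.0013864969154453908 rect [ 508.84771729 -162.47116089] (196.94058227539062, 196.86251831054688) 13.767927169799805
yaw 0.240295660287791 tilt x,y (scale) -0.0017498689462269595 0.0001270485383644867 zc 0.0610854221599229
base mid [ 0.5087422  -0.16248904] foot [ 0.56740443 -0.06574844] foot(level)
```

The push force reached about 9 N. The lean is within the noise and the scale's middle hasn't moved (0.508, -0.163). I'll back off along the wedge axis, lift clear and check.

```bash
python3 -m crank '[{"x":0.5,"y":0,"z":0,"turn":0},{"x":1.5,"y":0,"z":0,"turn":0},{"x":2,"y":0,"z":0,"turn":0},{"x":0,"y":0,"z":-3,"turn":0},{"x":0,"y":0,"z":-4,"turn":0}]'
python3 -m crank '[{"x":0,"y":0,"z":-4,"turn":0},{"x":0,"y":0,"z":-4,"turn":0},{"x":4,"y":-2,"z":0,"turn":0},{"x":4,"y":-2,"z":0,"turn":0},{"x":4,"y":-2,"z":0,"turn":0}]'
python3 -m crank '[{"x":4,"y":-2,"z":0,"turn":0},{"x":4,"y":-2,"z":0,"turn":0},{"x":4,"y":-2,"z":0,"turn":0},{"x":0,"y":0,"z":0,"turn":0},{"x":0,"y":0,"z":0,"turn":0}]'
python3 tilt.py f1 f2 f3 f4 f5 f6; python3 sc.py f6
python3 - <<'E'
from h import *
save('scene','sf')
b=cv2.imread('pics/f6.png')[205:355,300:500]; a=cv2.imread('pics/sf.png')[110:260,200:400]
cv2.imwrite('pics/c6.png',np.vstack([cv2.resize(a,(400,300),interpolation=cv2.INTER_CUBIC),cv2.resize(b,(400,300),interpolation=cv2.INTER_CUBIC)]))
E
```

```text
time: 9.25
tool_pos: [0.5258, 0.0503, 0.0743]
tool_rot: [-0.002, 0.586, 0.811, -0.002]
contact_force: [0.6, 0.0, -0.3]
gripper_width: 0.082
grasp_force: 0.0
time: 9.75
tool_pos: [0.4332, 0.1455, 0.1569]
tool_rot: [0.001, 0.587, 0.81, 0.0]
contact_force: [-0.5, 1.0, -0.1]
gripper_width: 0.082
grasp_force: 0.0
time: 10.25
tool_pos: [0.3391, 0.2405, 0.1564]
tool_rot: [0.001, 0.585, 0.811, 0.0]
contact_force: [0.7, -0.0, -0.1]
gripper_width: 0.081
grasp_force: 0.0
f1 5703 0.0013 tilt x,y -0.0012 -0.0012 lean 0.0016 z 0.0611 table [ 0.0008 -0.0006  0.0002]
f2 5669 0.0013 tilt x,y -0.0024 -0.0007 lean 0.0021 z 0.061 table [-0.0009 -0.001   0.0008]
f3 5677 0.0013 tilt x,y -0.0021 -0.0003 lean 0.0017 z 0.0611 table [ 0.0001 -0.001   0.0006]
f4 5688 0.0013 tilt x,y -0.0022 -0.0004 lean 0.0018 z 0.0611 table [-0.0013 -0.0021  0.0011]
f5 5671 0.0013 tilt x,y -0.0013 0.0005 lean 0.0006 z 0.0611 table [ 0.0003 -0.0008  0.0004]
f6 5707 0.0013 tilt x,y -0.001 -0.0003 lean 0.0009 z 0.0611 table [ 0.0005 -0.0007  0.0003]
grad [-0.0006 -0.0006  0.0613] 0.001390381747587025 rect [ 508.36923218 -162.37910461] (197.35726928710938, 197.09585571289062) 13.654606819152832
yaw 0.23831784705948683 tilt x,y (scale) -0.0007648898095503455 -0.0004189645160989499 zc 0.061058700675659265
base mid [ 0.50832993 -0.16241495] foot [ 0.56718337 -0.06579057] foot(level)
```

View pics/c6.png

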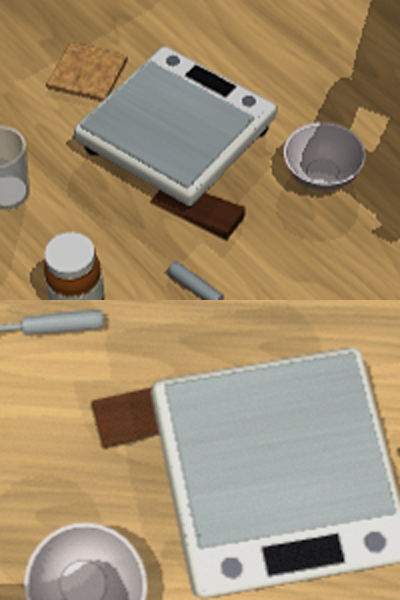

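The wedge sits under the far left foot and lines up with it: montage (95-155, 388-445) in the top view. The scale is level within the noise (about 0.001 rad, and the bare table reads about the same), its position is unchanged, and the other objects haven't moved. I'm handing it in.

```bash
python3 -c "
from plant import manip
print(manip.job_done())"
```

```text
the job is handed in; nothing more can be done
None
```

The wedge is under the scale's far left foot and the job is handed in: the scale reads level to about 0.001 rad, the push resistance had risen to about 9 N, and the scale and the objects in view were not moved.

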